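Open the filter box of the bench dust extractor

ROBOT

A 7-joint arm with a two-finger parallel gripper is mounted at the origin on the work surface; the furniture and walls round the work are solid. World frame = base frame: x ahead of the robot, y to its left, z up, the work surface at z = 0. Lengths are in m, angles in rad, forces in N, time in s.
With the tool pointing down it reaches from about 0.4 to 0.85 m from the base axis. Payload 4.4 kg.
Tool frame: the origin (TCP) lies where the fingers leave the gripper's body, on its centre line; the fingertips stand 97 mm ahead of it and the grasp point (between the pads) lies ctrl.grasp_offset ahead of it (ctrl.grasp_offset is the distance from the TCP to the grasp point, in m); z points along the fingers, y is the direction in which the jaws open and shut (so a half turn about z gives the same grasp; the last joint's range is limited). The gripper opens to 94 mm and grips with 3 to 60 N. Pads are 16 mm wide; open, the fingers measure 119 mm over their backs; the gripper's body (75 mm by 177 mm) begins 78 mm behind the grasp point.
Start: joints at [-1.219, 0.628, 0.038, 1.517, -0.027, 0.996, -0.02], TCP at [0.264, 0.594, 0.303] pointing down, gripper open.
Joint ranges: [-3.06, 3.06], [-0.37, 2.12], [-1.25, 1.32], [0.18, 2.47], [-1.1, 4.24], [0.23, 1.98], [-2.94, 2.94]. Speed limits (rad/s): [2.57, 2.57, 3.14, 3.14, 3.14, 3.14, 3.14].

INTERFACE

Orientations are given as [roll, pitch, yaw] about the fixed x, y, z axes, in that order (R = Rz(yaw) Ry(pitch) Rx(roll)).
In Python, from bench import monitor, vision, job, ctrl gives the robot as it stands.
- The arm moves only by the tool apply_moves, never from a script. Its arguments are lists of equal length, an entry for each row: "fingers": the opening, from 0 (shut) to 1 (fully open); "travel": the shift along the tool's x, y, z in m, a list of three; "turn": the turn, a rotation vector about the tool's x, y, z in degrees, a list of three. A call has 1 to 12 rows; each row is the pose to reach, as a shift and turn from the pose commanded when the call began, along the tool's axes at that moment; what a row does not reach only later rows make up. A row lasts 1/12 s, in which the tool goes at most 41.7 mm and 7.16 degrees, less where a joint would pass 70% of its speed; a pose out of reach is approached as far as the arm can. A call with a gripper value outside its range is refused whole. The fingers move at their own pace and stop on an object; the grip force is fixed at half the most. Time passes only in rows, so rows that repeat a pose let the fingers close. It gives the time, the measured TCP pose, the force and the opening at its end, in the units of the state.
- monitor.state(): the state, without advancing time (a new reading comes with each control period).
- vision.grab_frame(name): name is "side" or "top"; returns a dict with "color" (400x640x3 uint8, blue, green, red), "fx", "fy", "cx", "cy" (pixels), "k1" (the pictures are not rectified: a ray, as slopes to the right and down, at radius r is drawn at 1 + k1 r^2 times it, then the intrinsics apply), "R" (3x3) and "t" (3): a world point X has camera coordinates R X + t. Camera axes: x right, y down, z forward; pixel columns grow to the right and rows downward; lengths in m; the calibration is good to about 2 mm. A picture is of the moment at which its call begins. There is no depth.
- job.finish_job(): hands the job in, once; it reports no verdict.
The state is a dict: "time_s": time; "qpos": joint angles; "joint_velocities": joint speeds; "joint_torque": joint torques, N m; "position": TCP position; "orientation": TCP orientation; "wrist_force": force on the tool from outside, world axes, zero at the start; "ft_torque": the same for the moment, N m; "grip_width": finger opening in m.
Only numpy, scipy, OpenCV 4.12 (cv2) and the standard library are available. Lean on these libraries where they do the work, as an engineer would, in place of code of your own. Each camera call takes 0.05 s, during which the arm holds its last target.

TASK

The filter of the small grey dust extractor on the bench is due for a change. With the fingertips press its orange snap tab fully in, then push the released white cover along the rails until it reaches the end stop on the ledge, so that the filter opening is completely uncovered. Only press and push: do not lift or tip the cover, leave the other things on the bench where they are, and finish with the hand clear.

Things in the scene. Friction and masses are not known exactly. Their poses are not given: they have to be found in the camera images.
- extractor: Low grey dust extractor box, fixed, 110 (x) x 240 (y) x 62 mm high. Origin: centre of its underside, on the bench. Its +y is the direction the cover is pushed: along it come a rear wall (y -120 to -108, top z 62 mm), the covered filter seat, the orange tab, an empty ledge and an end stop. Deck at z 48 mm; two steel runners (x +-30 to +-45, top z 51) between side guides (x +-45.5 to +-55, top z 56).
- cover: White loose cover, 88 (x) x 100 (y) x 21 mm high, 0.15 kg, axes as the extractor's. Origin: centre of its underside; seated at (0, -56.5, 51) mm in the extractor's frame. Flat top 8 mm above the origin, free from y -48 to +8 mm behind the push step. Slides with 1.5 mm side play under a few N once the tab is in, 116.5 mm to the end stop; only 2.5 mm while the tab is out.
- cover_step (a point): Centre of the upright face of the cover's wedge-shaped push step, 50 mm wide (x): the face is at cover y = +8 mm, looks to -y and rises from the flat top (z 8 mm) to z 21 mm; the point is 6.5 mm above the flat top. From its upper edge a ramp falls to the cover's front edge. Push the face towards +y. Moves with the cover.
- tab_top (a point): Centre of the top face of the orange snap tab, 40 (x) x 34 (y) mm, at (0, 13) mm in the extractor's frame; at rest 9 mm above the deck (z 57 mm). It stands right in front of the cover's front edge (gap 2.5 mm) and blocks it. Moves down with the tab.
- end_stop (a point): Middle of the end stop's face towards the cover, at (0, 110, 54) mm in the extractor's frame; the stop's top is at z 57 mm. The cover's front edge meets it.
- opening (a point): Centre of the filter opening under the seated cover, at (0, -57, 48) mm in the extractor's frame; it measures 72 (x) x 82 (y) mm. Black lips on both sides of it (x +-38 to +-55, y -108 to -20, top z 60.5 mm) hold the cover's flanges down on the seat.
- snap_tab (a joint): How far the orange tab is pressed straight down, in m: 0 out, 0.0085 fully in (its top then 0.5 mm above the deck). Pressing takes about 4 to 5 N until it meets its stop; it stays where it is left. The cover passes over it from 0.0065 on.
- vial_1: Bystander: sample vial, white cap, 28 mm across, 52 mm high; origin under its centre.
- vial_2: Bystander: sample vial, blue cap, 28 mm across, 52 mm high; origin under its centre.
- glue_bottle: Bystander: white glue bottle with an orange-red nozzle cap, 38 mm across, 112 mm high; origin under its centre.
- loupe: Bystander: black ring loupe, 38 mm across, 20 mm high; origin under its centre.
- varnish_bottle: Bystander: small clear bottle with a white cap, 30 mm across, 69 mm high; origin under its centre.
- grinder_stone: Bystander: grey oval stone, 55 x 89 x 40 mm; origin under its centre.

How it is judged:
By the outcome, as a careful person would: the job done as asked, in the order asked, and still so for the second after the job is handed in, with the robot touching nothing.
It also fails if it takes over 38 s, if anything falls off the work surface, if the arm or the gripper's body presses on something with over 40 N, if the wrist force passes 120 N, or if a joint passes its speed limit or range.

## Working session

There is one attempt and no reset: what is moved stays moved. The work goes in short steps, Python scripts to look and compute and a tool call to move; the robot and the scene stay as the last step left them, time stands still between calls to the robot, and variables do not carry over. Pictures are saved under pics/ and viewed, and the job is handed in when it is done.

Besides the shell and the picture viewer there is one more tool, called after "Emit:" in YAML: its name, and indented under it one key for each argument. apply_moves: Moves the arm, as the interface text tells. Its arguments: {"type":"object","properties":{"fingers":{"type":"array","items":{"type":"number"}},"travel":{"type":"array","items":{"type":"array","items":{"type":"number"}}},"turn":{"type":"array","items":{"type":"array","items":{"type":"number"}}}},"required":["fingers","travel","turn"]}

```bash
mkdir -p pics; ls
python3 - <<'E'
from bench import monitor, vision, job, ctrl
import cv2
s=monitor.state()
for k,v in s.items(): print(k,v)
print(ctrl.grasp_offset)
for n in("side","top"):
    f=vision.grab_frame(n); cv2.imwrite(f"pics/{n}0.png",f["color"])
    print(n,{k:f[k] for k in f if k!="color"})
E
```

```text
pics
time_s 0.0
qpos [-1.21881968  0.62932027  0.03842917  1.51833345 -0.02698018  0.99631973
 -0.01999315]
joint_velocities [-0.00186851 -0.00051543  0.00052082 -0.00047462  0.00066935  0.00036025
  0.00109492]
joint_torque [-4.31373664e-04 -5.49714983e+01  1.14403468e+00 -1.86628461e+01
 -5.20043483e-02  2.37471383e-02  1.81668065e-04]
position [0.26349923 0.59367248 0.30178155]
orientation [-3.13972979e+00  3.17747184e-05  2.72384480e+00]
wrist_force [-0.16613918  0.15543235 -0.64283404]
ft_torque [-0.01203764 -0.04140438  0.03074501]
grip_width 0.09398160944302461
0.0784
side {'fx': 443.86220075569946, 'fy': 443.86220075569946, 'cx': 321.45795008640124, 'cy': 200.60163978170073, 'k1': -0.016770379616324684, 'R': array([[ 0.90519667, -0.42485635,  0.01077354],
       [-0.16873276, -0.38253646, -0.90840251],
       [ 0.39006185,  0.82046508, -0.41795791]]), 't': array([-0.44316197,  0.14207494,  0.88864174])}
top {'fx': 496.6401410435947, 'fy': 496.6401410435947, 'cx': 313.56444079243124, 'cy': 203.75850413545294, 'k1': -0.09454751379409031, 'R': array([[-0.01891838, -0.99976549, -0.01053851],
       [-0.99347939,  0.01998262, -0.11224703],
       [ 0.11243129,  0.00834626, -0.99362445]]), 't': array([0.02604752, 0.49976798, 1.46942139])}
```

View pics/side0.png

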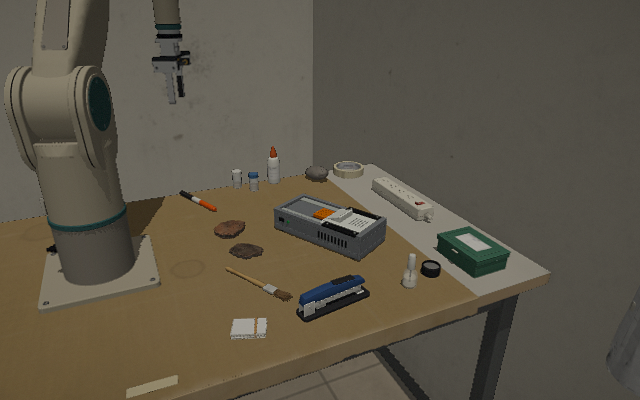

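View pics/top0.png

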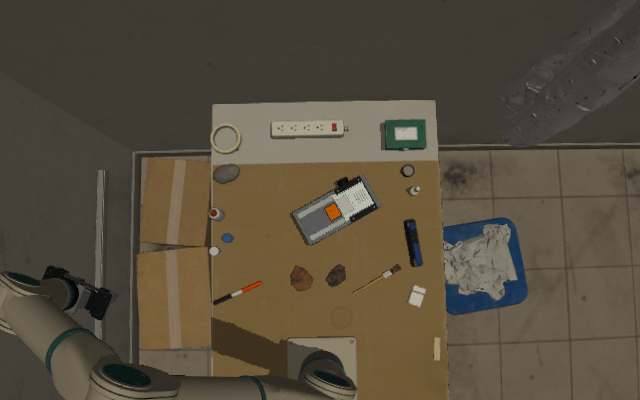

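The side view shows the extractor at about (330,226) px and the top view at about (337,210), with the tab at (333,212) and the cover to its upper right. I'll zoom in on both.

Run:
```python
import cv2
a=cv2.imread("pics/top0.png")[165:255,280:400]; cv2.imwrite("pics/topz.png",cv2.resize(a,None,fx=6.6,fy=6.6,interpolation=cv2.INTER_CUBIC))
a=cv2.imread("pics/side0.png")[180:270,260:400]; cv2.imwrite("pics/sidez.png",cv2.resize(a,None,fx=5.7,fy=5.7,interpolation=cv2.INTER_CUBIC))
```

```text
(no output)
```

View pics/topz.png

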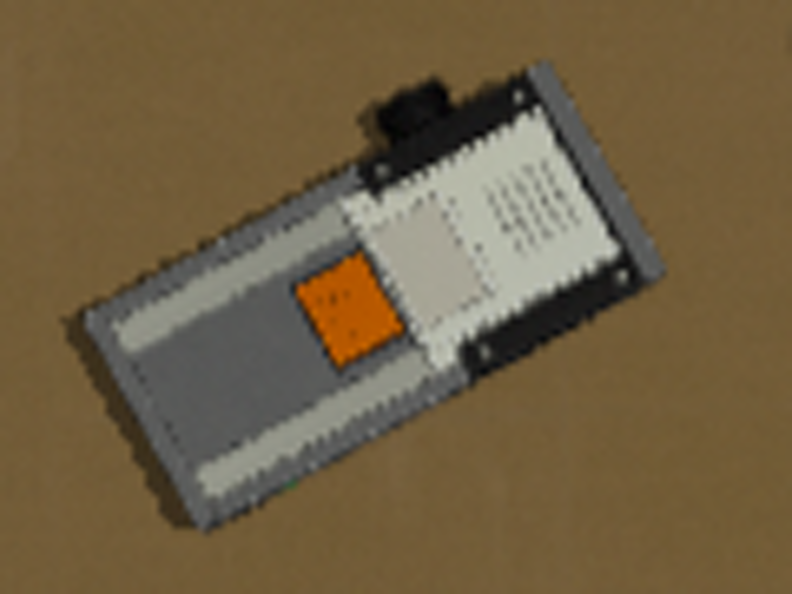

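View pics/sidez.png

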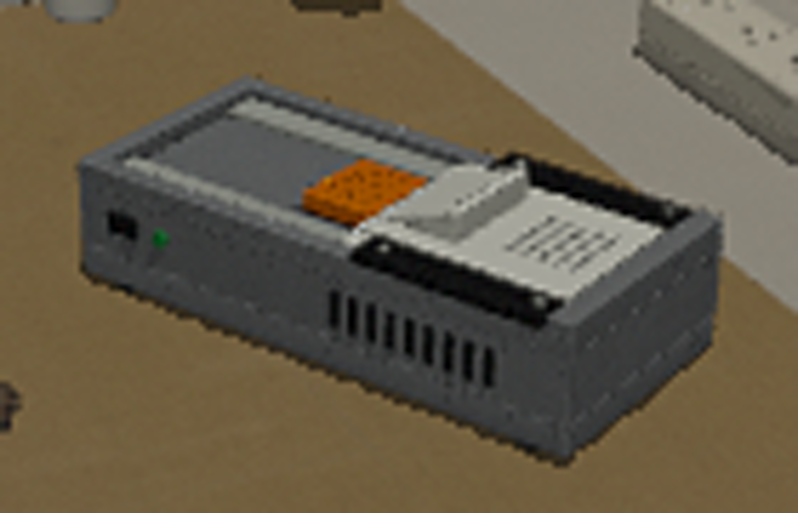

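```bash
cat > h.py <<'E'
import numpy as np, cv2
from bench import monitor, vision, job, ctrl
def proj(f,X):
    X=np.atleast_2d(X); d=np.array([f["k1"],0,0,0,0.])
    K=np.array([[f["fx"],0,f["cx"]],[0,f["fy"],f["cy"]],[0,0,1]])
    return cv2.projectPoints(X.reshape(-1,1,3),cv2.Rodrigues(f["R"])[0],f["t"],K,d)[0].reshape(-1,2)
def ext2w(p,X):
    c,s=np.cos(p[2]),np.sin(p[2]); X=np.atleast_2d(X)
    return np.c_[p[0]+c*X[:,0]-s*X[:,1],p[1]+s*X[:,0]+c*X[:,1],X[:,2]]
E
cat > fit.py <<'E'
from h import *
from scipy.optimize import least_squares
T=[((20,30,57),(294,285)),((20,-4,57),(363,250)),((-20,-4,57),(406,327)),((-20,30,57),(340,370)),((55,-120,62),(545,62)),((-55,-120,62),(665,272)),((55,120,57),(88,312)),((-55,120,57),(207,530))]
S=[((-55,-120,62),(565,325)),((55,-120,62),(718,215)),((-55,-120,0),(567,462)),((-55,120,0),(85,270)),((-55,120,57),(80,162)),((55,120,57),(250,80)),((-20,30,57),(305,195)),((20,30,57),(365,160)),((20,-4,57),(425,178))]
ft,fs=vision.grab_frame("top"),vision.grab_frame("side")
def mk(L,z,o): return np.array([a for a,b in L])/1000.,(np.array([b for a,b in L])+.5)/z-.5+np.array(o)
A,a=mk(T,6.6,(280,165));B,b=mk(S,5.7,(260,180))
def r(p,w):
    q=[]
    if 't' in w:q.append((proj(ft,ext2w(p,A))-a).ravel())
    if 's' in w:q.append((proj(fs,ext2w(p,B))-b).ravel())
    return np.concatenate(q)
for w in('ts','t','s'):
    o=least_squares(r,[0.6,0,0.5],args=(w,),loss='soft_l1')
    print(w,o.x,np.degrees(o.x[2])); print(np.round(r(o.x,w).reshape(-1,2),1).tolist())
E
python3 fit.py
```

```text
ts [ 0.48100965 -0.05202046  0.48184112] 27.6074624876911
[[0.4, -0.1], [0.0, -0.3], [0.1, -0.2], [0.0, -1.2], [1.0, -1.0], [1.1, -0.5], [-0.8, 0.0], [-1.0, -0.3], [0.7, 0.3], [0.9, 0.4], [-1.0, 2.1], [-1.0, 1.9], [-1.0, -0.7], [-0.8, -1.1], [-0.9, -1.0], [-0.8, -0.8], [0.4, 0.0]]
t [ 0.47973696 -0.05163101  0.48498377] 27.787523269050553
[[0.3, 0.3], [-0.1, 0.1], [-0.0, 0.2], [-0.1, -0.7], [0.7, -0.6], [0.9, -0.2], [-0.9, 0.6], [-1.0, 0.2]]
s [ 0.48239248 -0.05146601  0.47726329] 27.345172471643526
[[0.9, 0.1], [1.3, 0.3], [-0.8, 1.9], [-0.4, 1.6], [-0.4, -1.0], [-0.2, -1.3], [-0.4, -1.3], [-0.3, -1.0], [0.9, -0.2]]
```

```bash
cat >> h.py <<'E'
from scipy.spatial.transform import Rotation as Ro
P=[0.4805,-0.0519,np.radians(27.6)]
def go(x,y,z):
    """ext-frame x,y of tool axis, world z of the FINGERTIP (m)"""
    s=monitor.state(); R0=Ro.from_euler('xyz',s["orientation"])
    w=ext2w(P,[x,y,0])[0]; w[2]=z+0.097
    R1=Ro.from_euler('xyz',[np.pi,0,P[2]+np.pi/2])
    print("t",s["time_s"],"tcp",np.round(s["position"],4),"target",w.round(4),"F",np.round(s["wrist_force"],2),"w",round(s["grip_width"],4))
    print("travel",R0.inv().apply(w-s["position"]).round(4),"turn",np.degrees((R0.inv()*R1).as_rotvec()).round(2))
def where():
    s=monitor.state(); p=np.array(s["position"]); c,q=np.cos(P[2]),np.sin(P[2]); d=p[:2]-P[:2]
    F=np.array(s["wrist_force"]);rr=lambda v:np.round([c*v[0]+q*v[1],-q*v[0]+c*v[1]],4)
    print("t",round(s["time_s"],2),"ext xy",rr(d),"tip z",round(p[2]-.097,4),"F ext",rr(F[:2]).round(2),F[2].round(2),"w",round(s["grip_width"],4))
E
python3 -c "
from h import *
go(0,0.013,0.205)"
```

```text
t 0.2 tcp [0.2636 0.5939 0.3021] target [ 0.4745 -0.0404  0.302 ] F [ 0.1  -0.29 -0.39] w 0.0936
travel [-0.4501 -0.4941  0.0007] turn [-6.000e-02  2.000e-02  3.846e+01]
```

Emit:
apply_moves:
  fingers: [0.1,0.1,0.1,0.1,0.1,0.1,0.1,0.1,0.1,0.1,0.1,0.1]
  travel:
    - [-0.027,-0.03,0]
    - [-0.054,-0.059,0]
    - [-0.081,-0.089,0]
    - [-0.108,-0.119,0]
    - [-0.135,-0.148,0]
    - [-0.162,-0.178,0]
    - [-0.189,-0.208,0]
    - [-0.216,-0.237,0]
    - [-0.243,-0.267,0]
    - [-0.27,-0.296,0]
    - [-0.297,-0.326,0]
    - [-0.324,-0.356,0]
  turn:
    - [0,0,3.2]
    - [0,0,6.4]
    - [0,0,9.6]
    - [0,0,12.8]
    - [0,0,16]
    - [0,0,19.2]
    - [0,0,22.4]
    - [0,0,25.6]
    - [0,0,28.8]
    - [0,0,32]
    - [0,0,35.2]
    - [0,0,38.4]

```text
time_s: 1.2
position: [0.4156, 0.1355, 0.3029]
orientation: [3.141, -0.0, 2.051]
wrist_force: [-0.0, -0.8, -0.6]
grip_width: 0.0175
```

```bash
python3 -c "
from h import *
go(0,0.013,0.12)"
```

```text
t 1.2 tcp [0.4156 0.1355 0.3029] target [ 0.4745 -0.0404  0.217 ] F [-0.04 -0.76 -0.59] w 0.0175
travel [-0.1832 -0.0291  0.0858] turn [ 0.03 -0.01 -0.08]
```

Emit:
apply_moves:
  fingers: [0.1,0.1,0.1,0.1,0.1,0.1,0.1,0.1,0.1,0.1]
  travel:
    - [-0.03,-0.005,0.01]
    - [-0.06,-0.01,0.02]
    - [-0.09,-0.015,0.035]
    - [-0.12,-0.02,0.05]
    - [-0.145,-0.024,0.065]
    - [-0.165,-0.027,0.078]
    - [-0.175,-0.029,0.085]
    - [-0.175,-0.029,0.085]
    - [-0.175,-0.029,0.085]
    - [-0.175,-0.029,0.085]
  turn:
    - [0,0,0]
    - [0,0,0]
    - [0,0,0]
    - [0,0,0]
    - [0,0,0]
    - [0,0,0]
    - [0,0,0]
    - [0,0,0]
    - [0,0,0]
    - [0,0,0]

```text
time_s: 2.03
position: [0.4709, -0.0302, 0.218]
orientation: [3.141, -0.001, 2.055]
wrist_force: [0.6, -0.3, -0.3]
grip_width: 0.0093
```

```bash
python3 -c "
from h import *
where()
go(0,0.014,0.08)
for n,(a,b,c,d) in dict(top=(165,255,280,400),side=(100,270,220,420)).items():
    f=vision.grab_frame(n); cv2.imwrite(f'pics/{n}1.png',cv2.resize(f['color'][a:b,c:d],None,fx=4,fy=3.5 if 0 else 4))
"
```

```text
t 2.03 ext xy [0.0015 0.0237] tip z 0.121 F ext [ 0.38 -0.55] -0.26 w 0.0093
t 2.0333 tcp [ 0.4709 -0.0302  0.218 ] target [ 0.474  -0.0395  0.177 ] F [ 0.6  -0.31 -0.26] w 0.0093
travel [-0.0097 -0.0015  0.041 ] turn [ 0.02 -0.03  0.12]
```

View pics/side1.png

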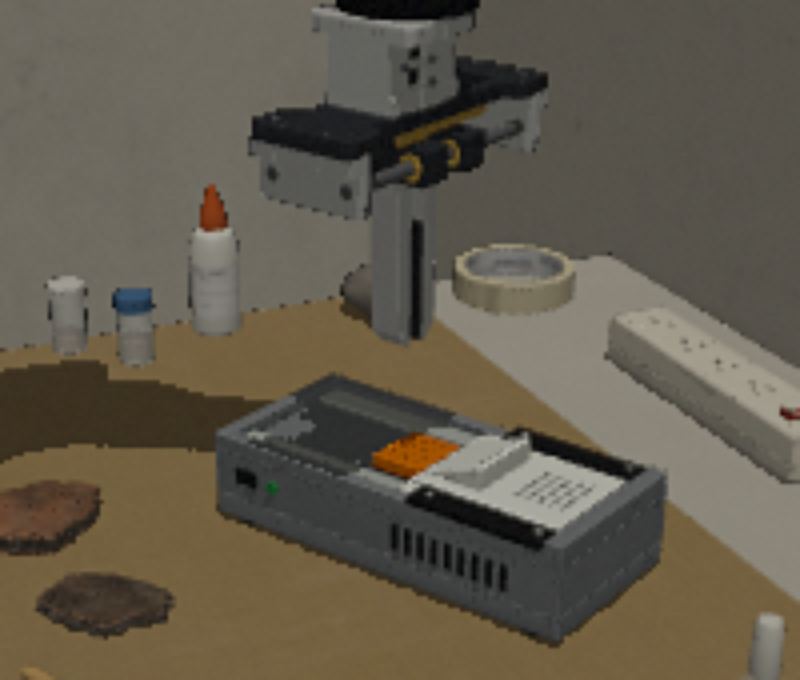

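View pics/top1.png

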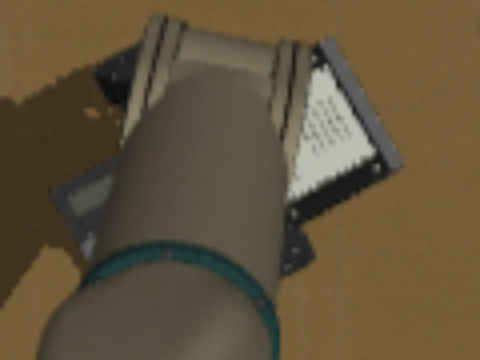

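Emit:
apply_moves:
  fingers: [0.1,0.1,0.1,0.1,0.1,0.1]
  travel:
    - [-0.008,-0.0015,0.01]
    - [-0.008,-0.0015,0.03]
    - [-0.008,-0.0015,0.045]
    - [-0.008,-0.0015,0.055]
    - [-0.008,-0.0015,0.055]
    - [-0.008,-0.0015,0.055]
  turn:
    - [0,0,0]
    - [0,0,0]
    - [0,0,0]
    - [0,0,0]
    - [0,0,0]
    - [0,0,0]

```text
time_s: 2.63
position: [0.4731, -0.039, 0.1622]
orientation: [-3.141, -0.0, 2.054]
wrist_force: [0.9, 0.6, 0.1]
grip_width: 0.0095
```

```bash
python3 -c "
from h import *
where()
f=vision.grab_frame('side'); cv2.imwrite('pics/side2.png',cv2.resize(f['color'][130:270,260:400],None,fx=4,fy=4,interpolation=cv2.INTER_CUBIC))
s=monitor.state()['position']
print((proj(f,np.array(s)-[0,0,.097])-[260,130])*4, (proj(f,ext2w(P,[0,.013,.057]))-[260,130])*4)
"
```

```text
t 2.63 ext xy [-0.0006  0.0149] tip z 0.0652 F ext [1.07 0.13] 0.07 w 0.0095
[[250.60918615 312.85107712]] [[252.99573415 327.25264205]]
```

View pics/side2.png

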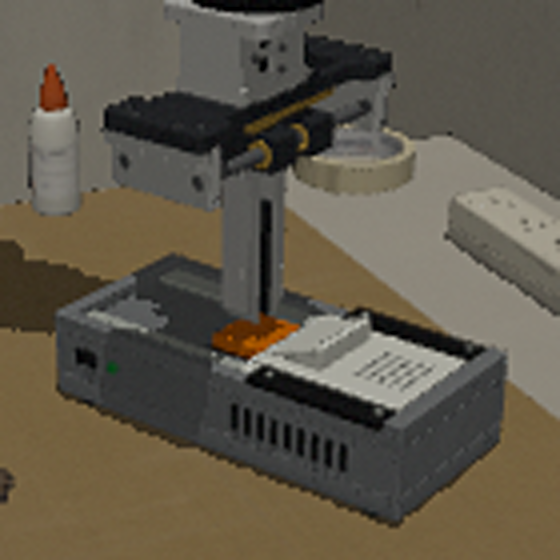

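Emit:
apply_moves:
  fingers: [0.1,0.1,0.1,0.1,0.1,0.1,0.1,0.1]
  travel:
    - [0,0,0.003]
    - [0,0,0.006]
    - [0,0,0.008]
    - [0,0,0.01]
    - [0,0,0.012]
    - [0,0,0.0135]
    - [0,0,0.0145]
    - [0,0,0.0145]
  turn:
    - [0,0,0]
    - [0,0,0]
    - [0,0,0]
    - [0,0,0]
    - [0,0,0]
    - [0,0,0]
    - [0,0,0]
    - [0,0,0]

```text
time_s: 3.35
position: [0.4735, -0.0389, 0.1481]
orientation: [3.141, 0.0, 2.054]
wrist_force: [0.2, -0.0, 1.6]
grip_width: 0.0094
```

```bash
python3 -c "
from h import *
where()"
```

```text
t 3.35 ext xy [-0.0002  0.0147] tip z 0.0511 F ext [ 0.16 -0.14] 1.57 w 0.0094
```

Emit:
apply_moves:
  fingers: [0.1,0.1,0.1]
  travel:
    - [0,0,0.001]
    - [0,0,0.002]
    - [0,0,0.0025]
  turn:
    - [0,0,0]
    - [0,0,0]
    - [0,0,0]

```text
time_s: 3.6
position: [0.4735, -0.0389, 0.1459]
orientation: [3.141, 0.0, 2.054]
wrist_force: [-1.0, 0.5, 12.7]
grip_width: 0.0093
```

Emit:
apply_moves:
  fingers: [0.1,0.1,0.1]
  travel:
    - [0,0,0.0005]
    - [0,0,0.001]
    - [0,0,0.001]
  turn:
    - [0,0,0]
    - [0,0,0]
    - [0,0,0]

```text
time_s: 3.85
position: [0.4735, -0.039, 0.1458]
orientation: [3.141, 0.0, 2.053]
wrist_force: [-2.1, 0.8, 17.2]
grip_width: 0.0092
```

Emit:
apply_moves:
  fingers: [0.1,0.1,0.1,0.1,0.1,0.1,0.1,0.1,0.1,0.1,0.1]
  travel:
    - [0,0,-0.01]
    - [0,0,-0.035]
    - [0,0,-0.05]
    - [-0.015,0,-0.05]
    - [-0.045,0,-0.05]
    - [-0.065,0,-0.05]
    - [-0.077,0,-0.05]
    - [-0.079,0,-0.045]
    - [-0.079,0,-0.04]
    - [-0.079,0,-0.04]
    - [-0.079,0,-0.04]
  turn:
    - [0,0,0]
    - [0,0,0]
    - [0,0,0]
    - [0,0,0]
    - [0,0,0]
    - [0,0,0]
    - [0,0,0]
    - [0,0,0]
    - [0,0,0]
    - [0,0,0]
    - [0,0,0]

```text
time_s: 4.77
position: [0.5089, -0.1074, 0.1838]
orientation: [-3.14, -0.002, 2.055]
wrist_force: [0.2, -0.3, 0.3]
grip_width: 0.0092
```

```bash
python3 -c "
from h import *
where()
f=vision.grab_frame('side'); cv2.imwrite('pics/side3.png',cv2.resize(f['color'][150:270,260:400],None,fx=5.5,fy=5.0,interpolation=cv2.INTER_CUBIC))
"
```

```text
t 4.77 ext xy [-0.0005 -0.0624] tip z 0.0868 F ext [ 0.07 -0.34] 0.26 w 0.0092
```

View pics/side3.png

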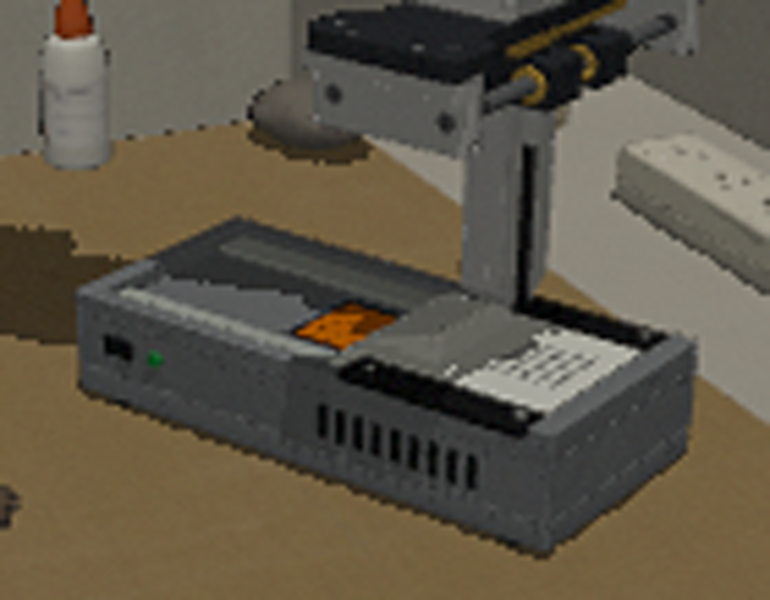

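The tab now sits flush at about (345,325). The fingers look about 24 mm deep along the push direction, so I'll back off a little before going down behind the step.

Emit:
apply_moves:
  fingers: [0.1,0.1,0.1,0.1,0.1,0.1,0.1]
  travel:
    - [-0.005,0,0]
    - [-0.008,0,0.002]
    - [-0.008,0,0.01]
    - [-0.008,0,0.017]
    - [-0.008,0,0.021]
    - [-0.008,0,0.023]
    - [-0.008,0,0.023]
  turn:
    - [0,0,0]
    - [0,0,0]
    - [0,0,0]
    - [0,0,0]
    - [0,0,0]
    - [0,0,0]
    - [0,0,0]

```text
time_s: 5.4
position: [0.5132, -0.1158, 0.1608]
orientation: [-3.14, -0.001, 2.054]
wrist_force: [-0.1, -0.3, 0.2]
grip_width: 0.0095
```

```bash
python3 -c "
from h import *
where()
f=vision.grab_frame('side'); cv2.imwrite('pics/side4.png',cv2.resize(f['color'][150:270,260:400],None,fx=5.5,fy=5.0,interpolation=cv2.INTER_CUBIC))
"
```

```text
t 5.4 ext xy [-0.0006 -0.0718] tip z 0.0638 F ext [-0.19 -0.22] 0.16 w 0.0095
```

View pics/side4.png

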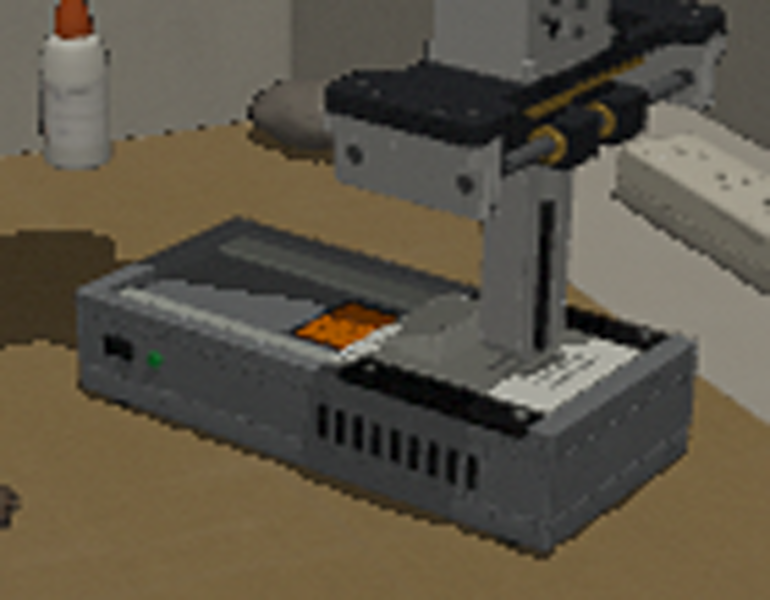

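Emit:
apply_moves:
  fingers: [0.1,0.1,0.1,0.1,0.1,0.1,0.1,0.1]
  travel:
    - [0.003,0,0.001]
    - [0.006,0,0.001]
    - [0.009,0,0.001]
    - [0.012,0,0.001]
    - [0.015,0,0.001]
    - [0.018,0,0.001]
    - [0.021,0,0.001]
    - [0.024,0,0.001]
  turn:
    - [0,0,0]
    - [0,0,0]
    - [0,0,0]
    - [0,0,0]
    - [0,0,0]
    - [0,0,0]
    - [0,0,0]
    - [0,0,0]

```text
time_s: 6.12
position: [0.5027, -0.0947, 0.1608]
orientation: [3.141, 0.001, 2.053]
wrist_force: [0.8, 0.1, -0.0]
grip_width: 0.0094
```

```bash
python3 -c "
from h import *
where()
f=vision.grab_frame('side'); cv2.imwrite('pics/side5.png',cv2.resize(f['color'][150:270,260:400],None,fx=5.5,fy=5.0,interpolation=cv2.INTER_CUBIC))
"
```

```text
t 6.12 ext xy [-0.0002 -0.0482] tip z 0.0638 F ext [ 0.75 -0.3 ] -0.01 w 0.0094
```

View pics/side5.png

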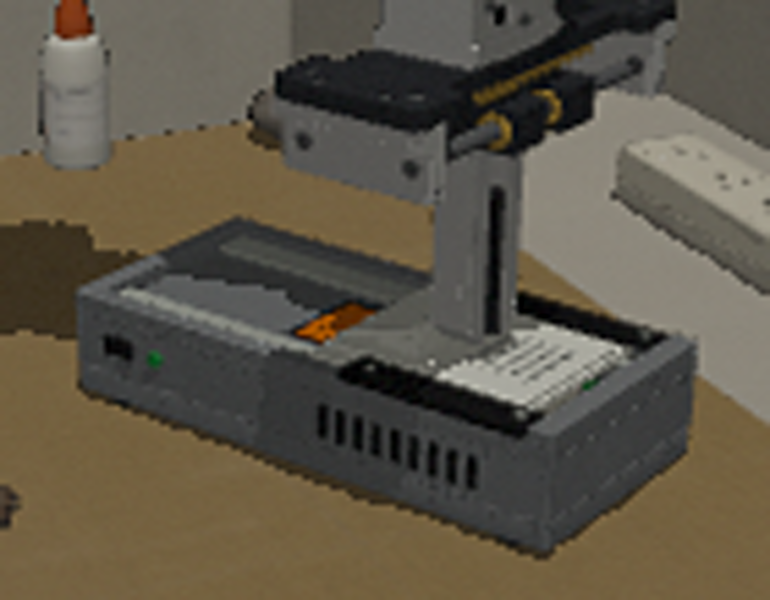

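The cover is moving and already overlaps the tab, and the opening is starting to show at the rear. I'll carry on.

Emit:
apply_moves:
  fingers: [0.1,0.1,0.1,0.1,0.1,0.1,0.1,0.1,0.1,0.1,0.1,0.1]
  travel:
    - [0.006,0,0]
    - [0.012,0,0]
    - [0.018,0,0]
    - [0.024,0,0]
    - [0.03,0,0]
    - [0.036,0,0]
    - [0.042,0,0]
    - [0.048,0,0]
    - [0.054,0,0]
    - [0.06,0,0]
    - [0.066,0,0]
    - [0.072,0,0]
  turn:
    - [0,0,0]
    - [0,0,0]
    - [0,0,0]
    - [0,0,0]
    - [0,0,0]
    - [0,0,0]
    - [0,0,0]
    - [0,0,0]
    - [0,0,0]
    - [0,0,0]
    - [0,0,0]
    - [0,0,0]

```text
time_s: 7.17
position: [0.4689, -0.0305, 0.1607]
orientation: [3.142, -0.0, 2.054]
wrist_force: [1.4, -2.1, 2.1]
grip_width: 0.0091
```

```bash
python3 -c "
from h import *
where()
f=vision.grab_frame('side'); cv2.imwrite('pics/side6.png',cv2.resize(f['color'][150:270,260:400],None,fx=5.5,fy=5.0,interpolation=cv2.INTER_CUBIC))
"
```

```text
t 7.17 ext xy [-0.0004  0.0244] tip z 0.0637 F ext [ 0.28 -2.51] 2.1 w 0.0091
```

View pics/side6.png

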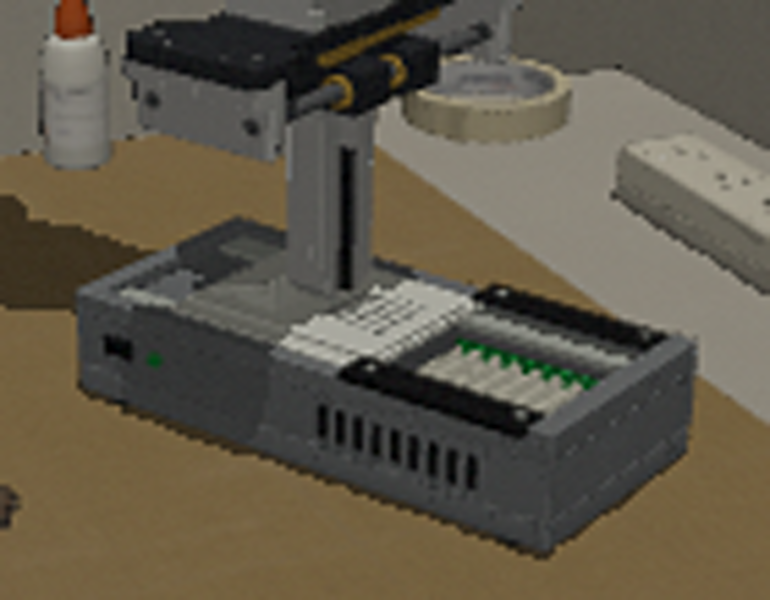

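Emit:
apply_moves:
  fingers: [0.1,0.1,0.1,0.1,0.1,0.1,0.1,0.1,0.1]
  travel:
    - [0.004,0,0]
    - [0.008,0,0]
    - [0.012,0,0]
    - [0.016,0,0]
    - [0.02,0,0]
    - [0.023,0,0]
    - [0.025,0,0]
    - [0.027,0,0]
    - [0.028,0,0]
  turn:
    - [0,0,0]
    - [0,0,0]
    - [0,0,0]
    - [0,0,0]
    - [0,0,0]
    - [0,0,0]
    - [0,0,0]
    - [0,0,0]
    - [0,0,0]

```text
time_s: 7.97
position: [0.4559, -0.0059, 0.1606]
orientation: [-3.141, -0.0, 2.054]
wrist_force: [0.5, -0.4, -0.3]
grip_width: 0.0091
```

```bash
python3 -c "
from h import *
where()
f=vision.grab_frame('side'); cv2.imwrite('pics/side7.png',cv2.resize(f['color'][150:270,260:400],None,fx=5.5,fy=5.0,interpolation=cv2.INTER_CUBIC))
"
```

```text
t 7.97 ext xy [-0.0005  0.0521] tip z 0.0636 F ext [ 0.2 -0.6] -0.31 w 0.0091
```

View pics/side7.png

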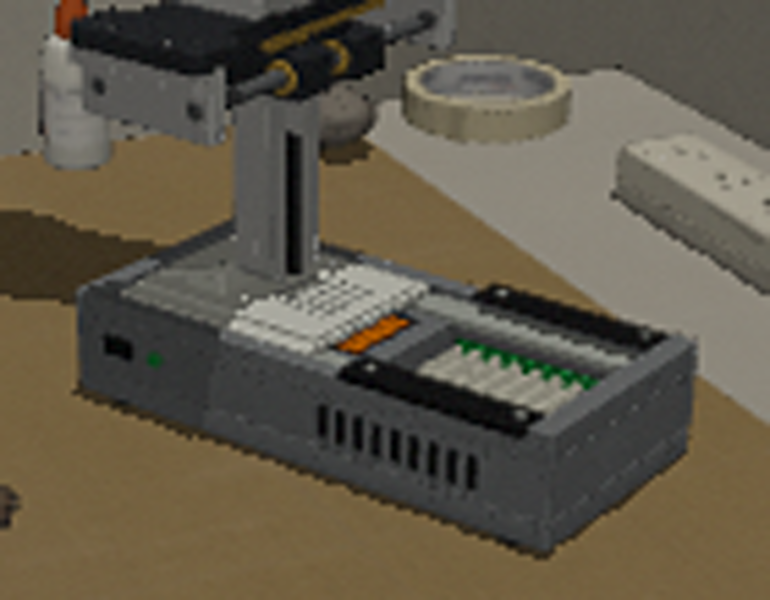

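Emit:
apply_moves:
  fingers: [0.1,0.1,0.1,0.1,0.1]
  travel:
    - [0.001,0,0]
    - [0.002,0,0]
    - [0.003,0,0]
    - [0.004,0,0]
    - [0.005,0,0]
  turn:
    - [0,0,0]
    - [0,0,0]
    - [0,0,0]
    - [0,0,0]
    - [0,0,0]

```text
time_s: 8.43
position: [0.4538, -0.0017, 0.1606]
orientation: [-3.142, -0.0, 2.053]
wrist_force: [0.1, -0.9, 0.5]
grip_width: 0.0095
```

Emit:
apply_moves:
  fingers: [0.1,0.1]
  travel:
    - [0.001,0,0]
    - [0.002,0,0]
  turn:
    - [0,0,0]
    - [0,0,0]

```text
time_s: 8.6
position: [0.4535, -0.0008, 0.1608]
orientation: [3.141, 0.002, 2.053]
wrist_force: [2.3, -4.2, 0.9]
grip_width: 0.0092
```

```bash
python3 -c "
from h import *
where()"
```

```text
t 8.6 ext xy [-0.0003  0.0578] tip z 0.0638 F ext [ 0.04 -4.79] 0.91 w 0.0092
```

Emit:
apply_moves:
  fingers: [0.1,0.1,0.1]
  travel:
    - [0.0007,0,0]
    - [0.0015,0,0]
    - [0.0015,0,0]
  turn:
    - [0,0,0]
    - [0,0,0]
    - [0,0,0]

```text
time_s: 8.85
position: [0.4533, -0.0006, 0.161]
orientation: [3.14, 0.004, 2.052]
wrist_force: [1.4, -6.2, 1.4]
grip_width: 0.0095
```

```bash
python3 -c "
from h import *
where()"
```

```text
t 8.85 ext xy [-0.0004  0.0581] tip z 0.064 F ext [-1.63 -6.14] 1.45 w 0.0095
```

Emit:
apply_moves:
  fingers: [0.1,0.1,0.1]
  travel:
    - [0.001,0,0]
    - [0.002,0,0]
    - [0.002,0,0]
  turn:
    - [0,0,0]
    - [0,0,0]
    - [0,0,0]

```text
time_s: 9.1
position: [0.453, -0.0002, 0.1612]
orientation: [3.139, 0.006, 2.051]
wrist_force: [2.4, -9.9, 1.9]
grip_width: 0.0093
```

```bash
python3 -c "
from h import *
where()"
```

```text
t 9.1 ext xy [-0.0004  0.0585] tip z 0.0642 F ext [-2.45 -9.87] 1.86 w 0.0093
```

The stop is reached: 3.5 mm of extra command gave only 0.7 mm of motion, with the force rising to 10 N. I'll retract backwards and then up.

Emit:
apply_moves:
  fingers: [0.1,0.1,0.1,0.1,0.1,0.1,0.1,0.1,0.1,0.1,0.1,0.1]
  travel:
    - [-0.004,0,0]
    - [-0.012,0,0]
    - [-0.018,0,0]
    - [-0.018,0,-0.01]
    - [-0.018,0,-0.035]
    - [-0.018,0,-0.065]
    - [-0.018,0,-0.1]
    - [-0.01,0.01,-0.135]
    - [0.02,0.02,-0.145]
    - [0.055,0.03,-0.145]
    - [0.09,0.04,-0.145]
    - [0.125,0.05,-0.145]
  turn:
    - [0,0,0]
    - [0,0,0]
    - [0,0,0]
    - [0,0,0]
    - [0,0,0]
    - [0,0,0]
    - [0,0,0]
    - [0,0,0]
    - [0,0,0]
    - [0,0,0]
    - [0,0,0]
    - [0,0,0]

```text
time_s: 10.1
position: [0.437, 0.1385, 0.3061]
orientation: [3.141, -0.001, 2.053]
wrist_force: [0.2, 0.4, 0.2]
grip_width: 0.0095
```

Emit:
apply_moves:
  fingers: [0.1,0.1,0.1,0.1,0.1,0.1,0.1,0.1,0.1]
  travel:
    - [0.035,0.01,0]
    - [0.07,0.015,0]
    - [0.105,0.02,0]
    - [0.14,0.025,0]
    - [0.175,0.03,0]
    - [0.205,0.03,0]
    - [0.22,0.03,0]
    - [0.22,0.03,0]
    - [0.22,0.03,0]
  turn:
    - [0,0,0]
    - [0,0,0]
    - [0,0,0]
    - [0,0,0]
    - [0,0,0]
    - [0,0,0]
    - [0,0,0]
    - [0,0,0]
    - [0,0,0]

```text
time_s: 10.85
position: [0.3616, 0.3459, 0.3054]
orientation: [-3.141, 0.0, 2.056]
wrist_force: [0.5, -0.6, -0.8]
grip_width: 0.0094
```

```bash
python3 -c "
from h import *
where()
f=vision.grab_frame('side'); cv2.imwrite('pics/side8.png',cv2.resize(f['color'][150:270,260:400],None,fx=5.5,fy=5.0,interpolation=cv2.INTER_CUBIC))
cv2.imwrite('pics/side8f.png',f['color'])
z=5.5
print('side stop edge L/R, cover rear L/R at end', ((proj(f,ext2w(P,np.array([[-44,110,51],[44,110,51],[-44,10,59],[44,10,59]])/1e3))-[260,150])*[5.5,5]).round())
f=vision.grab_frame('top'); cv2.imwrite('pics/top8.png',cv2.resize(f['color'][165:255,280:400],None,fx=6.6,fy=6.6,interpolation=cv2.INTER_CUBIC))
print('top', ((proj(f,ext2w(P,np.array([[-44,110,59],[44,110,59],[-44,10,59],[44,10,59]])/1e3))-[280,165])*6.6).round())
"
```

```text
t 10.85 ext xy [0.0789 0.4076] tip z 0.2084 F ext [ 0.19 -0.79] -0.79 w 0.0094
side stop edge L/R, cover rear L/R at end [[104. 296.]
 [235. 236.]
 [288. 341.]
 [415. 275.]]
top [[205. 494.]
 [111. 321.]
 [402. 386.]
 [307. 214.]]
```

View pics/side8.png

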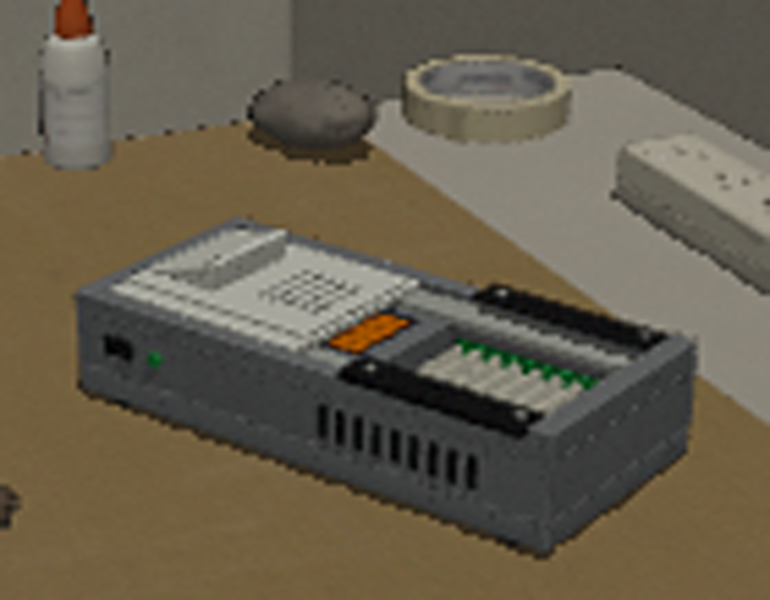

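View pics/top8.png

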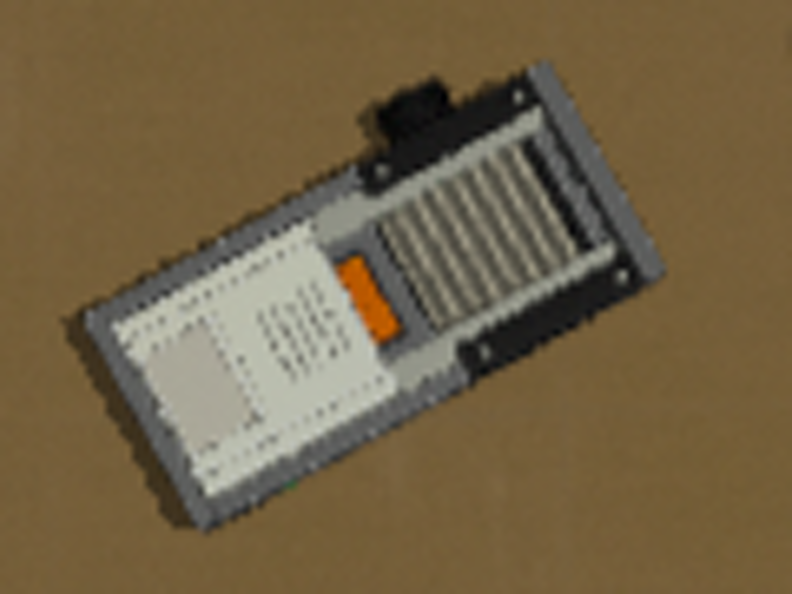

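View pics/side8f.png

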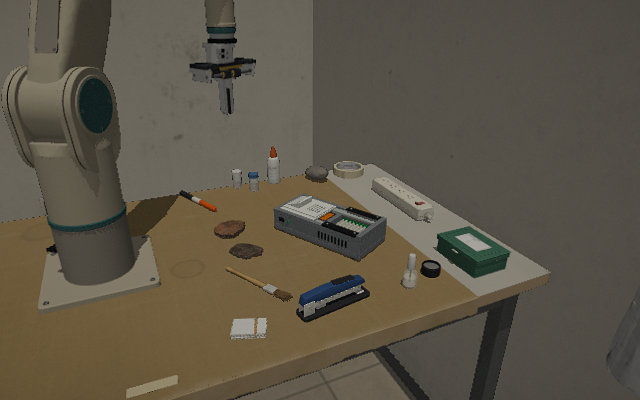

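The cover's front edge in the top view, from (113,323) to (207,495), lies on the stop as predicted, at (111,321) and (205,494). The opening is fully clear, the tab is flush, and the other items on the bench look unmoved.

```bash
python3 -c "
from bench import job
print(job.finish_job())"
```

```text
the job is handed in; nothing more can be done
None
```

I pressed the orange tab fully in, pushed the cover along the rails to the end stop, backed the hand away, and handed the job in at about 11 s of the 38 s allowed.

- **Tab:** It met its stop with the fingertips at about 49 mm height and 17 N on the wrist. In the final pictures it sits flush.
- **Cover:** It slid under about 2–3 N. At the end, 3.5 mm of further command moved it only 0.7 mm, and the force rose to 10 N.
- **Final pictures:** The top view shows the cover flat and square against the stop, with its front edge within about 1 pixel of the predicted position. The filter opening is completely uncovered. In the side view the other items on the bench look unmoved, and the hand is clear.
- **Small disagreements:** The pose fit left errors of up to about 2 pixels, mainly at the box's bottom edges in the side view. The cover's rear edge is about 1–2 pixels (a few mm) off its predicted position in the top view. I judged both to be picking and calibration error, because the contact forces agreed with the fitted pose.

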